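Pin back the take-up arm of the mosaic linisher

ROBOT

A 7-joint arm with a two-finger parallel gripper is mounted at the origin on the work surface. World frame = base frame: x ahead of the robot, y to its left, z up, the work surface at z = 0. Lengths are in m, angles in degrees, forces in N, time in s.
With the tool pointing down it reaches from about 0.425 to 0.875 m from the base axis. Payload 4.7 kg.
Tool frame: the origin (TCP) lies at the very end of the fingers, on their centre line; the grasp point (between the pads) lies 19 mm behind it; z points along the fingers, y is the line along which they close (so a half turn about z gives the same grasp; the last joint's range is limited). The gripper opens to 87 mm and grips with 3 to 60 N. Pads are 19 mm wide; open, the fingers measure 117 mm over their backs; the gripper's body (75 mm by 190 mm) begins 51 mm behind the grasp point.
Start: joints at [70.709, 18.392, -4.016, 83.108, 1.295, 78.541, -3.26], TCP at [0.223, -0.61, 0.223] pointing down, gripper open.
Joint ranges: [-163.93, 163.93], [-17.29, 119.83], [-79.2, 71.16], [3.27, 140.29], [-89.18, 269.18], [5.43, 117.66], [-154.24, 154.24]. Speed limits (degrees/s): [147.25, 147.25, 180, 180, 180, 180, 180].

INTERFACE

Orientations are given as [roll, pitch, yaw] about the fixed x, y, z axes, in that order (R = Rz(yaw) Ry(pitch) Rx(roll)).
In Python, from cell import telemetry, cams, env gives the robot as it stands.
- The arm moves only by the tool arm_command, never from a script. Its argument "series" is text: rows parted by semicolons, each of 5 numbers parted by spaces: the shift along the tool's x, y, z in mm, then the turn about the tool's z in rad, then the closure in counts, from 0 (fully open) to 255 (shut). A call has 1 to 20 rows; each row shifts and turns the commanded pose from where the row before left it, along the tool's axes as they then stand; what a row does not reach is not made up. A row lasts 1/12 s, in which the tool goes at most 41.7 mm and 7.16 degrees, less where a joint would pass 70% of its speed; a pose out of reach is approached as far as the arm can. A call is refused whole if a number of a shift passes 41.7 or a number of a turn 0.125, either way. A call with a gripper value outside its range is refused whole. The fingers move at their own pace and stop on an object; "squeeze" is the grip in N (left out, the last holds). Time passes only in rows, so rows that do not move let the fingers close. It gives the time, the measured TCP pose, the force, the opening and the grip force at its end, in the units of the state.
- telemetry.get_obs(): the state, without advancing time (a new reading comes with each control period).
- cams.read_camera(name): name is "scene" or "top" or "wrist"; returns the picture (384x512x3 uint8, blue, green, red); there is no depth.
- cams.calibration(name): a dict with "K" (3x3 intrinsics, pixels), "origin" and "rotation" of the camera in the world; the wrist camera has in their place "hand_eye" (4x4, takes a point from camera to tool coordinates, whose origin is the TCP and whose axes are the flange's). Camera axes: x right, y down, z forward; pixel columns grow to the right and rows downward; lengths in m; the calibration is good to about 2 mm. A picture is of the moment at which its call begins: read the wrist's pose just before it. calibration takes no time and is no camera call.
- env.sign_off(): hands the job in; it is judged then, once.
The state is a dict: "time_s": time; "qpos": joint angles; "joint_velocities": joint speeds; "effort": joint torques, N m; "tool_pos": TCP position; "tool_rot": TCP orientation; "force": force on the tool from outside, world axes, zero at the start; "wrist_torque": the same for the moment, N m; "grip_width": finger opening in m; "grasp_force": force on a finger pad.
Only numpy, scipy, OpenCV 4.12 (cv2) and the standard library are available. Lean on these libraries where they do the work, as an engineer would, in place of code of your own. Each camera call takes 0.05 s, during which the arm holds its last target. There are 200 camera calls.

TASK

The belt of the small linisher has to be changed: take the red-headed pin out of the wooden block, use it to push the yellow take-up arm back against its spring, and drop the pin fully home into the red-ringed hole in the deck so that the arm stays held back, leaning on the pin. Leave the blue-headed pin where it is, and let go of the red pin.

Things in the scene. Friction and masses are not known exactly. Their poses are not given: they have to be found in the camera images.
- red_pin: Locking pin upright in a pale wooden block (60x170x48 mm, two holes 90 mm apart, the pin 40 mm deep in one). Steel shank 16 mm across, 66 mm long, last 5 mm tapering to 10; on it a red square head 24x24 mm, 34 tall, sides along the pin's x and y; 140 g. Origin: centre of the tip, z up; y along the block's row, to the other pin or away from it. It fits the locking hole at any yaw.
- blue_pin: A pin of the same size with a blue head, in the block's other hole; it belongs to another machine and stays there. Origin at the centre of its tip. Which hole holds which pin varies.
- lock_hole (a point): Centre of the mouth of the red-ringed hole in the linisher's flat grey deck (300x280 mm, top 40 mm above the table, fixed); z up, x and y along the deck's sides. Hole 20 mm across, 32 deep, 4 mm chamfer; a pin home stands on its floor, head's underside 34 mm above the deck, and may lean some 10 degrees. Deck clear of all but the yellow bar for x -40 to 60, y -130 to 130 mm of this point.
- tension_arm (a joint): Sprung yellow bar, 16 mm wide, 14 to 26 mm above the deck; pivot at x 125, y -16 mm of lock_hole, free end 154 mm from it, towards -x. 0 rad at rest: bar on the hole's +y side (y 44 mm at x 0). Grows as it is pushed to -y (1.3 N, 3 N at 0.45; stop 0.8). Locked about 0.4 to 0.45: bar past the hole, the pin standing on its +y side. Let go, it springs to 0.
Mind the look-alikes: they are no part of the job. Leave any green or turquoise look-alike of the red_pin alone.

How it is judged:
By the outcome, as a careful person would: the job done as asked, in the order asked, and still so for the second after the job is handed in, with the robot touching nothing.
It also fails if it takes over 45 s, if anything falls off the work surface, if the arm or the gripper's body presses on something with over 40 N, if the wrist force passes 120 N, or if a joint passes its speed limit or range.

## Working session

There is one attempt and no reset: what is moved stays moved. The work goes in short steps, Python scripts to look and compute and a tool call to move; the robot and the scene stay as the last step left them, time stands still between calls to the robot, and variables do not carry over. Pictures are saved under pics/ and viewed, at most 10 in all, crops included, and the job is handed in when it is done.

Besides the shell and the picture viewer there is one more tool, called after "Call:" as name(argument=value, ...) on one line, values as JSON. arm_command: Moves the arm, as the interface text tells. Its arguments: {"type":"object","properties":{"series":{"type":"string"},"squeeze":{"type":"number"}},"required":["series"]}

```bash
mkdir -p pics; ls
python3 - <<'E'
from cell import telemetry,cams,env
import cv2,numpy as np
o=telemetry.get_obs();print({k:o[k] for k in('time_s','tool_pos','tool_rot','force','grip_width')})
for n in('scene','top'):
    i=cams.read_camera(n);cv2.imwrite(f'pics/{n}0.png',i);c=cams.calibration(n);print(n,c)
print(cams.calibration('wrist'))
E
```

```text
pics
{'time_s': 0.0, 'tool_pos': array([ 0.22312204, -0.60987616,  0.22145719]), 'tool_rot': array([-1.79887327e+02,  7.65007324e-03,  2.01010238e+01]), 'force': array([ 0.24870525, -0.00979417, -0.88541291]), 'grip_width': 0.0867928805969447}
scene {'K': array([[411.16020282,   0.        , 257.08562668],
       [  0.        , 411.16020282, 194.23755008],
       [  0.        ,   0.        ,   1.        ]]), 'origin': array([0.79581057, 0.30837737, 0.73866728]), 'rotation': array([-1.45243022e+02,  3.32630335e-02,  1.45588110e+02])}
top {'K': array([[361.30944726,   0.        , 252.79934167],
       [  0.        , 361.30944726, 189.36854344],
       [  0.        ,   0.        ,   1.        ]]), 'origin': array([ 0.45017808, -0.05338545,  0.92494909]), 'rotation': array([-173.69664011,   -1.30034755,  -89.56492536])}
{'K': array([[331.58774225,   0.        , 253.81523886],
       [  0.        , 331.58774225, 191.42941325],
       [  0.        ,   0.        ,   1.        ]]), 'hand_eye': array([[-1.11128807e-03, -9.64476755e-01, -2.64165391e-01,
         7.25853935e-02],
       [ 9.99999362e-01, -1.01790670e-03, -4.90374644e-04,
         7.24967741e-04],
       [ 2.04059224e-04, -2.64165767e-01,  9.64477271e-01,
        -1.62035995e-01],
       [ 0.00000000e+00,  0.00000000e+00,  0.00000000e+00,
         1.00000000e+00]])}
```

View pics/top0.png

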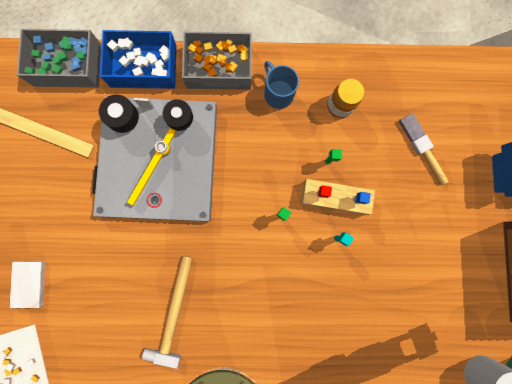

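View pics/scene0.png

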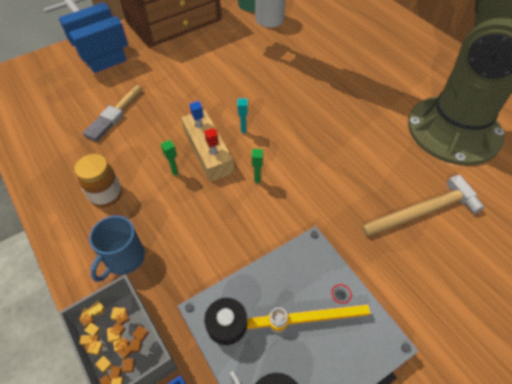

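In the top view, red pin head is at (326,191) and blue pin head at (363,198), both in the wooden block. The green look-alikes at (335,155) and (284,214) and the turquoise one at (346,239) stand free. Only (326,191) is red and sits in the block, so it is the target. The lock ring is at (154,200), the bar hub at (161,148) and its free end at (130,205).

```bash
cat > h.py <<'E'
import numpy as np,cv2
from scipy.spatial.transform import Rotation as R
from cell import telemetry,cams,env
def pose(n,o=None):
    c=cams.calibration(n)
    if n!='wrist': return c['K'],np.array(c['origin']),R.from_euler('xyz',c['rotation'],degrees=True).as_matrix()
    T=np.eye(4);T[:3,:3]=R.from_euler('xyz',o['tool_rot'],degrees=True).as_matrix();T[:3,3]=o['tool_pos'];T=T@c['hand_eye']
    return c['K'],T[:3,3],T[:3,:3]
def ray(p,px):
    K,o,M=p;d=M@np.linalg.solve(K,[px[0],px[1],1.]);return o,d/np.linalg.norm(d)
def plane(p,px,z):
    o,d=ray(p,px);return o+d*(z-o[2])/d[2]
def tri(rs):
    A=sum(np.eye(3)-np.outer(d,d) for o,d in rs);b=sum((np.eye(3)-np.outer(d,d))@o for o,d in rs);return np.linalg.solve(A,b)
H={'red':[(0,8),(172,180)],'blue':[(106,124)],'green':[(50,80)],'turq':[(83,97)],'yellow':[(24,32)]}
def blobs(i,c,s=130,v=70,amin=12):
    h=cv2.cvtColor(i,cv2.COLOR_BGR2HSV);m=0
    for a,b in H[c]: m=m|cv2.inRange(h,(a,s,v),(b,255,255))
    n,l,st,ce=cv2.connectedComponentsWithStats(m)
    return [(ce[k].round(1),st[k][4],l==k) for k in range(1,n) if st[k][4]>=amin]
E
python3 - <<'E'
from h import *
I={n:cv2.imread(f'pics/{n}0.png') for n in('top','scene')};P={n:pose(n) for n in I}
for c in('red','blue','green','turq','yellow'):
    for n in I: print(c,n,[(list(b[0]),int(b[1])) for b in blobs(I[n],c)])
def near(n,c,px): return min(blobs(I[n],c),key=lambda b:np.hypot(*(b[0]-px)))[0]
for c,a,b in(('red',(326,191),(211,137)),('blue',(363,198),(197,107)),('red',(154,200),(341,293)),('green',(335,155),(168,150)),('green',(284,214),(257,155)),('turq',(346,239),(242,105))):
    A,B=near('top',c,a),near('scene',c,b);x=tri([ray(P['top'],A),ray(P['scene'],B)])
    print(c,A,B,'tri',x.round(4),'plane.04',plane(P['top'],A,.04).round(4),plane(P['scene'],B,.04).round(4))
for q in((161,148),(130,205)): print(plane(P['top'],q,.06).round(3))
h=cv2.cvtColor(I['top'],cv2.COLOR_BGR2HSV);m=cv2.inRange(h,(0,0,60),(179,60,190));m[:,:80]=0;m[:95]=0;m[230:]=0;m[:,230:]=0
cs,_=cv2.findContours(m,0,2);k=max(cs,key=cv2.contourArea);q=cv2.boxPoints(cv2.minAreaRect(k));w=np.array([plane(P['top'],x,.04) for x in q]);print(w.round(3));e=np.diff(w,axis=0);print(np.linalg.norm(e,axis=1),np.degrees(np.arctan2(e[:,1],e[:,0])))
a=I['top'][140:260,260:400];b=I['scene'][80:210,140:290]
cv2.imwrite('pics/crop.png',np.hstack([cv2.resize(a,(390,334)),cv2.resize(b,(385,334))]))
E
```

```text
red top [([np.float64(324.6), np.float64(191.1)], 131), ([np.float64(154.1), np.float64(200.0)], 54)]
red scene [([np.float64(211.2), np.float64(136.5)], 196)]
blue top [([np.float64(137.1), np.float64(59.2)], 2979), ([np.float64(503.2), np.float64(170.3)], 699), ([np.float64(363.0), np.float64(197.3)], 132)]
blue scene [([np.float64(95.4), np.float64(34.6)], 2431), ([np.float64(196.3), np.float64(109.9)], 141), ([np.float64(177.3), np.float64(380.9)], 69)]
green top [([np.float64(65.7), np.float64(43.3)], 95), ([np.float64(35.9), np.float64(52.9)], 44), ([np.float64(80.6), np.float64(54.4)], 54), ([np.float64(58.4), np.float64(61.2)], 149), ([np.float64(44.0), np.float64(67.7)], 80), ([np.float64(29.1), np.float64(70.1)], 41), ([np.float64(334.3), np.float64(155.3)], 152), ([np.float64(283.9), np.float64(213.5)], 105)]
green scene [([np.float64(169.6), np.float64(153.7)], 239), ([np.float64(256.8), np.float64(161.9)], 226)]
turq top [([np.float64(344.4), np.float64(238.5)], 150)]
turq scene [([np.float64(242.4), np.float64(111.1)], 187)]
yellow top [([np.float64(242.8), np.float64(5
[... 506 characters left out ...]
red [154.1 200. ] [211.2 136.5] tri [0.5738 0.0448 0.3886] plane.04 [0.5196 0.1681 0.04  ] [ 0.5179 -0.2842  0.04  ]
green [334.3 155.3] [169.6 153.7] tri [ 0.6287 -0.2679  0.0694] plane.04 [ 0.636  -0.2762  0.04  ] [ 0.6205 -0.2921  0.04  ]
green [283.9 213.5] [256.8 161.9] tri [ 0.4873 -0.1457  0.0671] plane.04 [ 0.4894 -0.1494  0.04  ] [ 0.474  -0.1632  0.04  ]
turq [344.4 238.5] [242.4 111.1] tri [ 0.4295 -0.2891  0.0675] plane.04 [ 0.4296 -0.2974  0.04  ] [ 0.4137 -0.3127  0.04  ]
[0.645 0.151 0.06 ]
[0.506 0.22  0.06 ]
[[0.48  0.314 0.04 ]
 [0.782 0.314 0.04 ]
 [0.769 0.021 0.04 ]
 [0.467 0.032 0.04 ]]
[0.30145548 0.29296296 0.30278801] [-1.18900629e-02 -9.24332696e+01  1.77954597e+02]
```

View pics/crop.png

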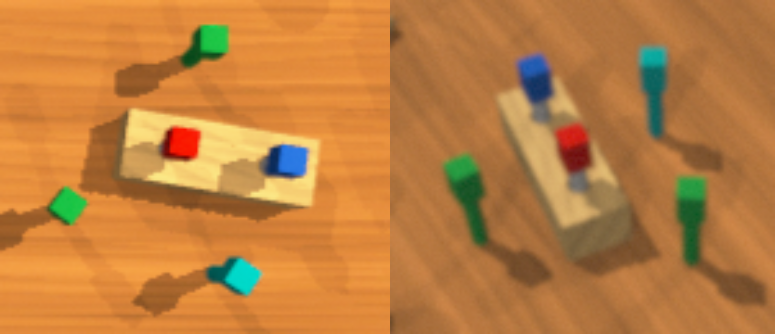

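The crop confirms it: the red square head is in the block's left hole in the top view. The triangulated heads are 91 mm apart at z≈0.093 (expected 90 mm and 0.091). The hub also matches its offset from the hole. Red pin is at (0.539, -0.238), hole at (0.520, 0.168).

Call:
arm_command(series="30.3 -17.2 0 0 0;30.3 -17.2 0 0 0;30.3 -17.2 0 0 0;30.3 -17.2 0 0 0;30.3 -17.2 0 0 0;30.3 -17.2 0 0 0;30.3 -17.2 0 0 0;30.3 -17.2 0 0 0;30.3 -17.2 0 0 0;30.3 -17.2 0 0 0;30.3 -17.2 0 0 0;30.3 -17.2 0 0 0;30.3 -17.2 0 0 0;30.3 -17.2 0 0 0;0 0 0 0.1 0;0 0 0 0.1 0;0 0 0 0.1 0;0 0 0 0.1 0;0 0 0 0.104 0;0 0 0 0 0", squeeze=40)

```text
time_s: 1.77
tool_pos: [0.5387, -0.2384, 0.222]
tool_rot: [-180.0, 0.1, -8.9]
force: [-0.1, 0.2, 0.0]
grip_width: 0.0871
grasp_force: 0.0
```

Now checking with the wrist camera.

Run:
```python
from h import *
o=telemetry.get_obs();i=cams.read_camera('wrist');cv2.imwrite('pics/w1.png',i);P=pose('wrist',o)
for c in('red','blue','green','turq'):
    for b in blobs(i,c,amin=100):
        print(c,b[0],b[1],plane(P,b[0],.1).round(4))
        if c=='red':
            k,_=cv2.findContours(b[2].astype('uint8'),0,2);q=cv2.boxPoints(cv2.minAreaRect(k[0]));print(q.round(),np.array([plane(P,x,.108)[:2] for x in q]).round(4))
```

```text
red [253.  182.8] 863 [ 0.5415 -0.2385  0.1   ]
[[240. 166.]
 [266. 166.]
 [266. 199.]
 [240. 199.]] [[ 0.5596 -0.2302]
 [ 0.5562 -0.2519]
 [ 0.5274 -0.2477]
 [ 0.5309 -0.2254]]
blue [353.  182.7] 971 [ 0.5278 -0.3256  0.1   ]
green [269.7  75.1] 828 [ 0.6281 -0.2659  0.1   ]
green [177.1 232.8] 343 [ 0.5057 -0.1621  0.1   ]
turq [306.6 247.9] 144 [ 0.472 -0.278  0.1  ]
turq [318.4 290.5] 183 [ 0.4256 -0.2841  0.1   ]
```

View pics/w1.png

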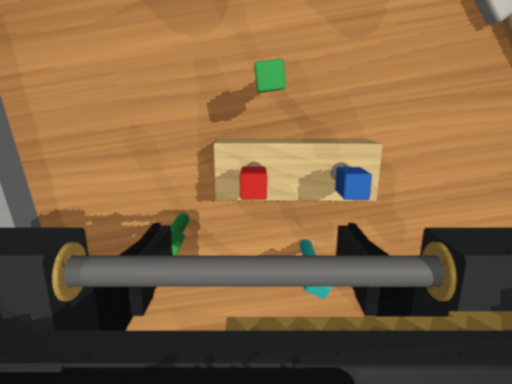

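The wrist view shows the red head at (253,183), square to the fingers and in the block beside the blue one. Descending to TCP z≈0.076 and gripping.

Call:
arm_command(series="1 0 20 0 0;0 0 20 0 0;0 0 20 0 0;0 0 20 0 0;0 0 20 0 0;0 0 20 0 0;0 0 16 0 0;0 0 10 0 0;0 0 0 0 0;0 0 0 0 255;0 0 0 0 255;0 0 0 0 255;0 0 0 0 255;0 0 0 0 255;0 0 0 0 255;0 0 0 0 255;0 0 0 0 255;0 0 0 0 255;0 0 0 0 255", squeeze=40)

```text
time_s: 3.4
tool_pos: [0.5399, -0.2387, 0.0765]
tool_rot: [180.0, 0.0, -8.8]
force: [0.7, -0.7, 0.0]
grip_width: 0.0283
grasp_force: 0.0
```

Call:
arm_command(series="0 0 0 0 255;0 0 0 0 255;0 0 0 0 255;0 0 0 0 255")

```text
time_s: 3.73
tool_pos: [0.5399, -0.2387, 0.0765]
tool_rot: [180.0, 0.0, -8.8]
force: [0.0, -0.9, 0.5]
grip_width: 0.0236
grasp_force: 39.9
```

Call:
arm_command(series="0 0 -5 0 255;0 0 -10 0 255;0 0 -12 0 255;0 0 -15 0 255;0 0 -16 0 255;0 0 -16 0 255;0 0 -16 0 255;0 0 -15 0 255;0 0 -10 0 255;0 0 -5 0 255;0 0 0 0 255;0 0 0 0 255")

```text
time_s: 4.73
tool_pos: [0.5398, -0.2386, 0.1964]
tool_rot: [180.0, 0.0, -8.8]
force: [0.6, -0.2, -1.8]
grip_width: 0.0236
grasp_force: 39.9
```

Run:
```python
from h import *
o=telemetry.get_obs();print(o['tool_pos'],o['tool_rot'],o['force'],o['grip_width'],o['grasp_force'],o['qpos'])
I={n:cams.read_camera(n) for n in('top','scene')}
for n in I:
    cv2.imwrite(f'pics/{n}2.png',I[n]); print(n,[(b[0],b[1]) for b in blobs(I[n],'red')])
# ring: fine measure
m=[b for b in blobs(I['top'],'red',s=90) if abs(b[0]-[154,200]).max()<8]
for b in m:
    k,_=cv2.findContours(b[2].astype('uint8'),0,2);c=cv2.minEnclosingCircle(k[0]);print('ring top',c,plane(pose('top'),c[0],.04))
m=[b for b in blobs(I['scene'],'red',s=40,v=60) if abs(b[0]-[341,293]).max()<10]
for b in m: 
    k,_=cv2.findContours(b[2].astype('uint8'),0,2);e=cv2.boundingRect(k[0]);print('ring scene',b[0],b[1],e,plane(pose('scene'),(e[0]+e[2]/2,e[1]+e[3]/2),.04))
```

```text
[ 0.53976443 -0.23862465  0.19644556] [ 1.79994493e+02  1.33726127e-02 -8.77606447e+00] [ 0.63973147 -0.21755103 -1.84808644] 0.02356689878225122 39.946782529586926 [ 37.92216741  12.99345657 -19.32787497  93.5252757    4.4426289
  74.2480271  -80.93152395]
top [(array([154.1, 200.1]), np.int32(53))]
scene []
ring top ((153.8333282470703, 199.61111450195312), 7.627622604370117) [0.52050067 0.16879399 0.04      ]
ring scene [340.8 293.5] 215 (330, 283, 23, 22) [0.52039333 0.1699886  0.04      ]
```

Call:
arm_command(series="-3 -15 0 0 255;-5.9 -30 0 0 255;-5.9 -30 0 0 255;-5.9 -30 0 0 255;-5.9 -30 0 0 255;-5.9 -30 0 0 255;-5.9 -30 0 0 255;-5.9 -30 0 0 255;-5.9 -30 0 0 255;-5.9 -30 0 0 255;-5.9 -30 0 0 255;-5.9 -30 0 0 255;-5.9 -30 0 0 255;-5.9 -30 0 0 255;-5.9 -30 0 0 255;-5.9 -30 0 0 255;-2 -10 0 0 255;0 0 0 -0.068 255;0 0 0 -0.068 255;0 0 0 0 255")

```text
time_s: 6.5
tool_pos: [0.5187, 0.2458, 0.1958]
tool_rot: [180.0, 0.1, -0.8]
force: [0.5, -0.4, -1.5]
grip_width: 0.0233
grasp_force: 39.9
```

Run:
```python
from h import *
o=telemetry.get_obs();print(o['tool_pos'],o['tool_rot'],o['grip_width'],o['qpos'])
I={n:cams.read_camera(n) for n in('top','scene')};w=cams.read_camera('wrist')
for n in I: print(n,[(b[0],b[1]) for b in blobs(I[n],'red')])
cv2.imwrite('pics/m3.png',np.hstack([cv2.resize(I['scene'],(400,300)),cv2.resize(w,(400,300))]))
```

```text
[0.51874519 0.24584599 0.19576655] [ 1.79971337e+02  9.39732035e-02 -7.95259072e-01] 0.023336294579582455 [   6.75310379   13.77948443  -40.12726129   95.1445849     9.13668702
   74.51941301 -125.81970261]
top [(array([154.1, 200.1]), np.int32(53))]
scene [(array([407.6, 281.3]), np.int32(75)), (array([396., 293.]), np.int32(272))]
```

View pics/m3.png

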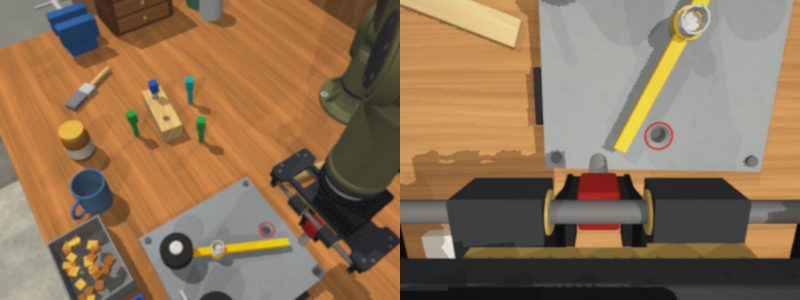

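The pin is held upright left of the bar, the blue pin is still in the block, and the ring is at about (330,173) in the full-size wrist image. I'll refine the ring and the pin tip from this view.

Run:
```python
from h import *
o=telemetry.get_obs();i=cams.read_camera('wrist');P=pose('wrist',o)
for b in blobs(i,'red',s=100):
    k,_=cv2.findContours(b[2].astype('uint8'),0,2);c=cv2.minEnclosingCircle(k[0]);x,y,w,h=cv2.boundingRect(k[0]);print(b[0],b[1],c,(x,y,w,h))
    if c[0][0]>300: print('ring',plane(P,(x+w/2,y+h/2),.04))
    else:
        K,og,M=P
        for d in (-.010,0,.010):   # expected tip pixel if pin is on tool axis at x offset d
            T=R.from_euler('xyz',o['tool_rot'],degrees=True).as_matrix();p=o['tool_pos']+T@np.array([d,0,.0685]);q=K@(M.T@(p-og));print('tip x',d,q[:2]/q[2])
crop=i[170:260,200:310];cv2.imwrite('pics/tip.png',cv2.resize(crop,None,fx=5,fy=5))
```

```text
[330.8 173.6] 291 ((330.76190185546875, 173.61904907226562), 18.8734130859375) (313, 156, 37, 37)
ring [0.52077552 0.16814345 0.04      ]
[253.8 238.9] 1777 ((253.899658203125, 243.0095977783203), 29.63450813293457) (226, 221, 57, 35)
tip x -0.01 [253.30892945 217.1686278 ]
tip x 0 [253.28816291 204.21188275]
tip x 0.01 [253.26693714 190.9686168 ]
[254.1 289.5] 411 ((254.0, 288.5), 26.043333053588867) (228, 286, 53, 8)
tip x -0.01 [253.30892945 217.1686278 ]
tip x 0 [253.28816291 204.21188275]
tip x 0.01 [253.26693714 190.9686168 ]
```

View pics/tip.png

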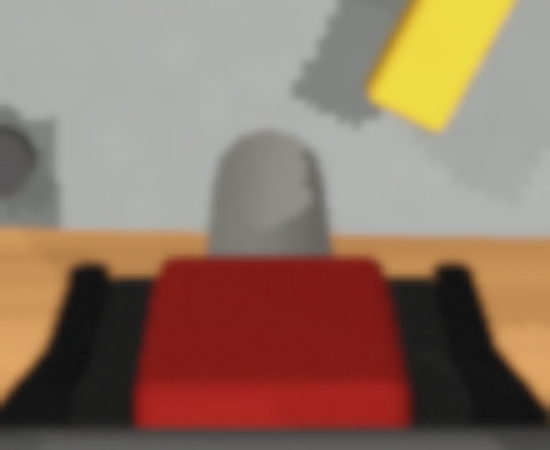

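Ring measured at (0.5208, 0.1681), which agrees with the fixed cameras. The pin tip is on the tool axis, about 1 mm ahead in x. Now lowering left of the bar and then sweeping to just over the hole.

Call:
arm_command(series="0 0 10 0 255;0 0 20 0 255;0 0 20 0 255;0 0 20 0 255;0 0 8 0 255;0 0 3 0 255;0 0 0 0 255;0.2 7 0 0 255;0.2 7 0 0 255;0.2 7 0 0 255;0.2 7 0 0 255;0.2 7 0 0 255;0.2 7 0 0 255;0.2 7 0 0 255;0.2 7 0 0 255;0.2 7 0 0 255;0.2 7 0 0 255;0 7.3 0 0 255;0 0 0 0 255;0 0 0 0 255")

```text
time_s: 8.37
tool_pos: [0.5206, 0.1671, 0.1153]
tool_rot: [180.0, 0.0, -1.0]
force: [-1.2, 3.4, -2.8]
grip_width: 0.024
grasp_force: 40.0
```

Run:
```python
from h import *
o=telemetry.get_obs();print(o['time_s'],o['tool_pos'],o['tool_rot'],o['force'],o['grip_width'])
I={n:cams.read_camera(n) for n in('scene','wrist')}
cv2.imwrite('pics/m4.png',np.hstack([cv2.resize(I['scene'][210:384,256:500],(400,285)),cv2.resize(I['wrist'][0:285,60:460],(400,285))]))
```

```text
8.3667 [0.52056499 0.16707575 0.11529374] [ 1.79981318e+02  2.43708263e-02 -1.04009468e+00] [-1.19462742  3.43484794 -2.8371946 ] 0.024039529188246152
```

View pics/m4.png

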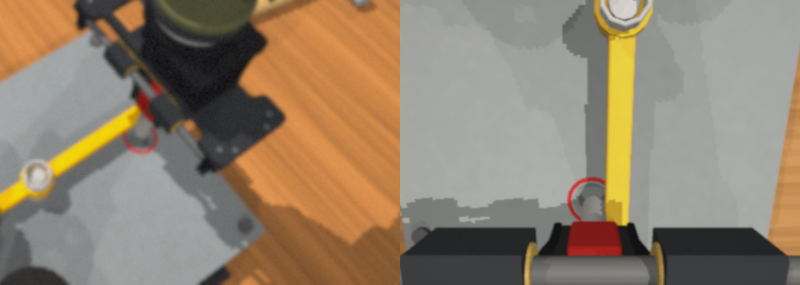

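The wrist view shows the bar held back on the pin's -y side and the shank inside the red ring at about (590,200). A small centring shift, then down.

Call:
arm_command(series="-0.8 -1.4 0 0 255;0 0 3 0 255;0 0 3 0 255;0 0 3 0 255;0 0 3 0 255;0 0 3 0 255;0 0 3 0 255;0 0 3 0 255;0 0 0 0 255")

```text
time_s: 9.22
tool_pos: [0.5197, 0.1689, 0.0937]
tool_rot: [180.0, 0.0, -1.0]
force: [1.1, 2.9, -3.3]
grip_width: 0.0234
grasp_force: 40.0
```

Call:
arm_command(series="0 0 3 0 255;0 0 3 0 255;0 0 3 0 255;0 0 3 0 255;0 0 2 0 255;0 0 1.5 0 255;0 0 1 0 255;0 0 0 0 255")

```text
time_s: 9.88
tool_pos: [0.5198, 0.169, 0.0777]
tool_rot: [180.0, 0.0, -1.0]
force: [0.7, 2.4, -2.3]
grip_width: 0.0235
grasp_force: 40.0
```

Call:
arm_command(series="0 0 0.7 0 255;0 0 0.7 0 255;0 0 0.5 0 255;0 0 0 0 255")

```text
time_s: 10.22
tool_pos: [0.52, 0.1691, 0.0765]
tool_rot: [180.0, -0.0, -1.0]
force: [-1.4, 2.8, 4.0]
grip_width: 0.0236
grasp_force: 39.9
```

Floor contact at TCP z 0.0765, so the tip is at 0.008 and the pin is home. Releasing.

Call:
arm_command(series="0 0 0 0 180;0 0 0 0 130;0 0 0 0 80;0 0 0 0 40;0 0 0 0 0;0 0 0 0 0;0 0 0 0 0;0 0 0 0 0;0 0 0 0 0;0 0 0 0 0;0 0 -10 0 0;0 0 -20 0 0;0 0 -25 0 0;0 0 -25 0 0;0 0 -25 0 0;0 0 -25 0 0;0 0 -20 0 0;-5 0 -10 0 0;0 0 0 0 0")

```text
time_s: 11.8
tool_pos: [0.5154, 0.1702, 0.2391]
tool_rot: [-180.0, -0.3, -0.9]
force: [-0.2, 0.5, -0.8]
grip_width: 0.087
grasp_force: 0.0
```

Run:
```python
from h import *
o=telemetry.get_obs();print(o['time_s'],o['tool_pos'],o['force'],o['grip_width'])
I={n:cams.read_camera(n) for n in('scene','wrist')};P={'scene':pose('scene'),'wrist':pose('wrist',o)}
q={}
for n in I:
    for c in ('red','blue'): print(n,c,[(b[0],b[1]) for b in blobs(I[n],c,amin=30)])
    q[n]=max(blobs(I[n],'red',amin=30),key=lambda b:b[1])[0]
print('head',tri([ray(P[n],q[n]) for n in q]))
cv2.imwrite('pics/m5.png',np.hstack([cv2.resize(I['scene'],(400,300)),cv2.resize(I['wrist'],(400,300))]))
```

```text
11.8 [0.51541157 0.17016497 0.23910418] [-0.19676062  0.5338163  -0.78542302] 0.08704715765428686
scene red [(array([349.2, 284.2]), np.int32(285))]
scene blue [(array([95.3, 34.7]), np.int32(2426)), (array([196.2, 109.8]), np.int32(140)), (array([177.3, 380.9]), np.int32(67))]
wrist red [(array([247.4, 173.6]), np.int32(835))]
wrist blue []
head [0.52328007 0.17606422 0.10065706]
```

View pics/m5.png

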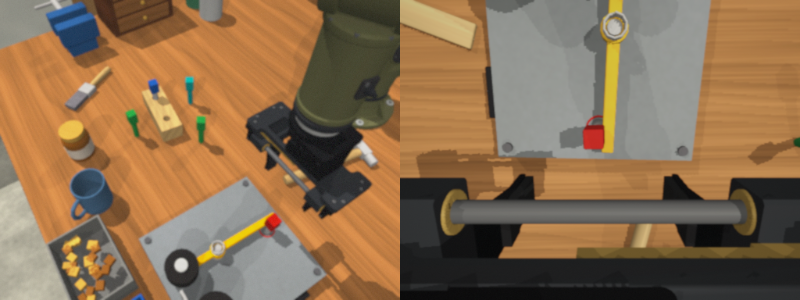

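The pin stands in the hole, the bar leans on it, and the blue pin is untouched. The triangulated head height of 0.1007 is a bit high against 0.091, so I'll move the arm clear and re-measure with the fixed cameras.

Call:
arm_command(series="0 15 -5 0 0;0 25 -5 0 0;0 25 0 0 0;0 25 0 0 0;0 25 0 0 0;0 25 0 0 0;0 25 0 0 0;0 25 0 0 0;0 25 0 0 0;0 25 0 0 0;0 15 0 0 0;0 0 0 0 0")

```text
time_s: 12.9
tool_pos: [0.509, -0.0904, 0.2438]
tool_rot: [179.9, 0.2, -1.4]
force: [-0.6, -0.4, 0.3]
grip_width: 0.0871
grasp_force: 0.0
```

Run:
```python
from h import *
I={n:cams.read_camera(n) for n in('top','scene')};P={n:pose(n) for n in I};q={}
for n in I:
    B=[b for b in blobs(I[n],'red',amin=30)];print(n,[(b[0],b[1]) for b in B]);q[n]=max(B,key=lambda b:b[1])[0]
print('head',tri([ray(P[n],q[n]) for n in q]))
print(telemetry.get_obs()['time_s'])
cv2.imwrite('pics/m6.png',np.hstack([cv2.resize(I['scene'][220:340,270:430],(400,300)),cv2.resize(I['top'][110:230,80:240],(400,300))]))
```

```text
top [(array([146. , 198.4]), np.int32(165))]
scene [(array([349.5, 283.9]), np.int32(300))]
head [0.51866493 0.17415616 0.09187176]
13.0
```

View pics/m6.png

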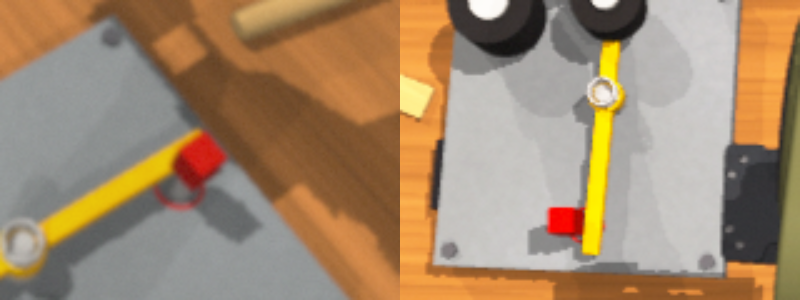

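The head is at (0.519, 0.174, 0.092), matching the 0.091 expected when home, with a lean of about 4°. The bar is held behind the pin and the robot is clear.

```bash
python3 -c "
from cell import env
print(env.sign_off())"
```

```text
the job is handed in; nothing more can be done
None
```

The red pin is fully home in the red-ringed hole with the yellow arm held back against it, the blue pin was left in its block, and the job was handed in at about 13 s; no verdict came back.

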